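Fetch the screw dish from behind the bench chemicals

ROBOT

A 7-joint arm with a two-finger parallel gripper is mounted at the origin on the work surface. World frame = base frame: x ahead of the robot, y to its left, z up, the work surface at z = 0. Lengths are in m, angles in rad, forces in N, time in s.
With the tool pointing down it reaches from about 0.4 to 0.85 m from the base axis. Payload 10.4 kg.
Tool frame: the origin (TCP) lies at the very end of the fingers, on their centre line; the grasp point (between the pads) lies r.tcp_to_grasp behind it (r.tcp_to_grasp is the distance from the TCP to the grasp point, in m); z points along the fingers, y is the line along which they close (so a half turn about z gives the same grasp; the last joint's range is limited). The gripper opens to 87 mm and grips with 3 to 60 N. Pads are 19 mm wide; open, the fingers measure 117 mm over their backs; the gripper's body (75 mm by 190 mm) begins 51 mm behind the grasp point.
Start: joints at [1.102, 0.332, -0.065, 1.46, 0.022, 1.35, -0.088], TCP at [0.27, -0.564, 0.223] pointing down, gripper open.
Joint ranges: [-2.6, 2.6], [-0.5, 2.12], [-1.47, 1.34], [0.16, 2.42], [-1.27, 4.41], [0.06, 2.06], [-2.6, 2.6]. Speed limits (rad/s): [2.22, 2.22, 2.79, 2.79, 3.14, 3.14, 3.14].

INTERFACE

Orientations are given as a unit quaternion [x, y, z, w].
In Python, from bench import monitor, cams, ticket, r gives the robot as it stands.
- The arm moves only by the shell command python3 -m crank 'ROWS' [OPENING] [FORCE]. ROWS is a JSON object whose one key "steps" holds a list of rows, each a list of 2 entries, a list of its own where there are three numbers: the shift along the world's x, y, z in units of 25 mm (1.0 is 25 mm), then the turn, a rotation vector about the world's x, y, z in units of 5 degrees (1.0 is 5 degrees). In form: {"steps": [[[x, y, z], [ax, ay, az]], ...]}. A call has 1 to 10 rows; each row shifts and turns the commanded pose from where the row before left it; what a row does not reach is not made up. A row lasts 1/12 s, in which the tool goes at most 41.7 mm and 7.16 degrees, less where a joint would pass 70% of its speed; a pose out of reach is approached as far as the arm can. A call is refused whole if a number of a shift passes 1 or a number of a turn 1, either way. A call with a gripper value outside its range is refused whole. OPENING is the finger opening in mm, from 0 to 87, set as the call begins (- or left out, the last holds). The fingers move at their own pace and stop on an object; FORCE is the grip in N (left out, the last holds). Time passes only in rows, so rows that do not move let the fingers close. It gives the time, the measured TCP pose, the force, the opening and the grip force at its end, in the units of the state.
- monitor.read_state(): the state, without advancing time (a new reading comes with each control period).
- cams.camera(name): name is "side" or "top"; returns a dict with "pixels" (384x512x3 uint8, blue, green, red), "z_map" (384x512 float32, m along the optical axis (not along the pixel's ray), 0 where there is no reading), "vfov" (degrees; the focal length in pixels is half the picture's height over the tangent of half this angle, whatever the lens; pixels are square), "cx", "cy" (the principal point, pixels), "T" (4x4, takes a point from camera to world coordinates). Camera axes: x right, y up, looking along -z (the intrinsics and any distortion apply to the point x, -y, -z); pixel columns grow to the right and rows downward; lengths in m; the calibration is good to about 2 mm. A picture is of the moment at which its call begins.
- ticket.close_job(): hands the job in; it is judged then, once.
The state is a dict: "time": time; "joint_positions": joint angles; "joint_vel": joint speeds; "joint_torque": joint torques, N m; "ee_pos": TCP position; "eef_rot": TCP orientation; "ft_force": force on the tool from outside, world axes, zero at the start; "torque": the same for the moment, N m; "width": finger opening in m; "grip_force": force on a finger pad.
Only numpy, scipy, OpenCV 4.12 (cv2) and the standard library are available. Lean on these libraries where they do the work, as an engineer would, in place of code of your own. Each camera call takes 0.05 s, during which the arm holds its last target. There are 200 camera calls.

TASK

The steel screw dish is boxed in behind the spray can, the square bottle and the jar on the black spill sheet. Move those three onto the blue side mat so that all of them stand there together, then fetch the dish and nest it fully down in the matching dark base dish, turned so that the outlines match. Then put the can, the bottle and the jar back upright, each on the very spot where it stood at the start, and leave the multimeter, the charger and the screwdriver alone.

Things in the scene. Friction and masses are not known exactly. Their poses are not given: they have to be found in the camera images.
- can: White spray can, red band, full-width cap: upright cylinder, 50 mm diameter up to 112 mm, bevelled top at 120 mm, about 0.3 kg. Origin: centre of underside, z up. One of three containers in a row along the spill sheet's y, 68 mm apart, in any order. Take it from above, fingers closing along the sheet's x (one finger above the low dish): no finger room between neighbours.
- bottle: Grey bottle of square section 44 x 44 mm, body 95 mm high with paper band, on it a black round cap, 24 mm diameter, to 113 mm; about 0.22 kg. Origin: centre of underside, z up, x and y square to its faces. Another of the row of three; its x is within about 0.2 rad of the spill sheet's x: take it with the fingers closing along its own x.
- jar: Wide amber jar with black lid of the same diameter: upright cylinder, 60 mm diameter, 90 mm high, about 0.3 kg. Origin: centre of underside, z up. The third of the row; take it like the can.
- dish: Loose steel dish behind the row, 32 mm high, walls 2.5 mm, about 0.12 kg. D-shaped outline: 56 mm deep along x, 92 mm long along y; long straight side at x=-28 mm, short parallel side (44 mm) at x=+28 mm, ends y=+-46 mm from x=-28 to -4 mm, then slanted. Origin: middle of that 56 x 92 mm on the underside, z up. Grip across the 56 mm (along x), in the top 18 mm to stay clear of the base dish.
- nest: Shallow dark steel base dish, fixed, left or right of the spill sheet, yaw within 1 rad. Same D shape and axes as the screw dish, inside 5 mm wider all round; outside 71 x 107 mm, 14 mm high, floor 3 mm. Origin: middle of its underside, on the bench, z up. Nested: same origin in plan, same yaw (not half a turn off), screw dish's underside 3 mm above this origin.
- mat: Blue flat side mat, fixed, 260 mm along its x, 120 mm along its y, 4 mm thick. Origin: centre of underside, on the bench. It lies on the other side of the spill sheet from the base dish, empty at the start, with room for the three containers in a row along its x.
- tray: Black flat rubber spill sheet, fixed, 180 mm along its x, 240 mm along its y, 4 mm thick; the containers and the screw dish stand on it at the start. Origin: centre of underside, on the bench. The row of containers is about 35 mm to the robot side of its middle, the dish about 45 mm to the far side.
- meter: Black multimeter with orange ends lying beyond the spill sheet, 88 x 170 x 42 mm high. Origin: centre of its underside. To be left alone.
- adaptor: Black laptop charger block between the robot and the spill sheet, 50 x 115 x 30 mm. Origin: centre of its underside. To be left alone.
- driver: Screwdriver lying beyond the spill sheet, about 30 mm thick at most. To be left alone.

How it is judged:
On the way, in this order (a step that is already met when the one before it is completed fails the run):
1. the can, the bottle and the jar all stand upright on the blue mat at the same time (x of can in the frame of mat between -0.13 and 0.13 m and y of can in the frame of mat between -0.06 and 0.06 m and z of each of can, bottle, jar in the frame of mat below 0.008 m and angle between each of can, bottle, jar's own z axis and vertical below 0.12 rad and linear speed of each of can, bottle, jar below 0.05 m/s and x of bottle in the frame of mat between -0.13 and 0.13 m and y of bottle in the frame of mat between -0.06 and 0.06 m and x of jar in the frame of mat between -0.13 and 0.13 m and y of jar in the frame of mat between -0.06 and 0.06 m), for 0.2 s.
2. the screw dish is nested fully down in the base dish (horizontal distance between dish and nest below 0.01 m and z of dish in the frame of nest below 0.0065 m and angle between the x axis of dish and the x axis of nest, either way round below 0.2 rad and angle between dish's own z axis and vertical below 0.06 rad), for 0.2 s.
At the end, for the whole second after the job is handed in: The screw dish lies nested in the base dish (origins within 10 mm in plan, yaw within 0.2 rad, underside less than 6.5 mm above the base dish's underside, level), the can, the bottle and the jar each stand upright within 15 mm of where they stood at the start, and all are at rest (all of step 2 and linear speed of each of dish, can, bottle, jar below 0.02 m/s and angular speed of each of dish, can, bottle, jar below 0.2 rad/s and distance of each of can, bottle, jar from where it was at the start of the episode below 0.015 m and angle between each of can, bottle, jar's own z axis and vertical below 0.08 rad); the robot touches nothing.
It fails at once if the can, the bottle, the jar or the dish is tipped over (angle between any of can, bottle, jar, dish's own z axis and vertical above 0.7 rad).
It fails at once if the multimeter, the charger or the screwdriver is moved more than 20 mm (distance of any of meter, adaptor, driver from where it was at the start of the episode above 0.02 m).
It also fails if it takes over 144 s, if anything falls off the work surface, if the arm or the gripper's body presses on something with over 40 N, if the wrist force passes 120 N, or if a joint passes its speed limit or range.

## Working session

There is one attempt and no reset: what is moved stays moved. The work goes in short steps, Python scripts to look and compute and a shell command to move; the robot and the scene stay as the last step left them, time stands still between calls to the robot, and variables do not carry over. Pictures are saved under pics/ and viewed, at most 14 in all, crops included, and the job is handed in when it is done.

```bash
ls; mkdir -p pics
python3 - <<'E'
from bench import monitor,cams,ticket,r
import cv2,numpy as np
print(r.tcp_to_grasp, monitor.read_state())
for n in("top","side"):
    d=cams.camera(n); cv2.imwrite(f"pics/{n}0.png",d["pixels"]); np.savez(f"{n}0.npz",**{k:v for k,v in d.items()})
    print(n,{k:v for k,v in d.items() if k not in("pixels","z_map")}, d["z_map"].min(),d["z_map"].max())
E
```

```text
pics
0.0187 {'time': 0.0, 'joint_positions': array([ 1.10239379,  0.33287221, -0.06469036,  1.4609815 ,  0.02157639,
        1.3499085 , -0.08847084]), 'joint_vel': array([-0.00090183,  0.00044887,  0.00089754,  0.00025783,  0.00121558,
        0.0014715 ,  0.00168759]), 'joint_torque': array([ 3.62178080e-04, -6.23259330e+01,  2.47464707e-02, -3.89899600e+01,
       -6.14065211e-02,  3.97227891e-02,  1.09037701e-04]), 'ee_pos': array([ 0.26930717, -0.56354752,  0.22173452]), 'eef_rot': array([ 9.75255878e-01,  2.21077877e-01, -1.87621418e-04, -7.13314545e-04]), 'ft_force': array([ 0.21764912, -0.33977339,  0.02101077]), 'torque': array([-0.01436538,  0.04460615,  0.00364026]), 'grip_force': 0.0, 'width': 0.08678697145168526}
top {'vfov': 55.34155831417697, 'cx': 257.59538827706047, 'cy': 190.187692077968, 'T': array([[ 0.00717614,  0.9908867 , -0.13450668,  0.50619677],
       [-0.99995616,  0.00791982,  0.00499466,  0.02057976],
       [ 0.00601441,  0.13446495,  0.9909001 ,  0.83347031],
       [ 0.        ,  0.        ,  0.        ,  1.        ]])} 0.0 1.7392037
side {'vfov': 43.55880520240308, 'cx': 257.2014800263503, 'cy': 199.25114109592698, 'T': array([[-0.80358499,  0.4324408 , -0.40895736,  0.15288396],
       [-0.59518688, -0.58608278,  0.54978137,  0.62902639],
       [-0.00193497,  0.68520211,  0.72835041,  0.87618019],
       [ 0.        ,  0.        ,  0.        ,  1.        ]])} 0.0 3.43409
```

View pics/top0.png

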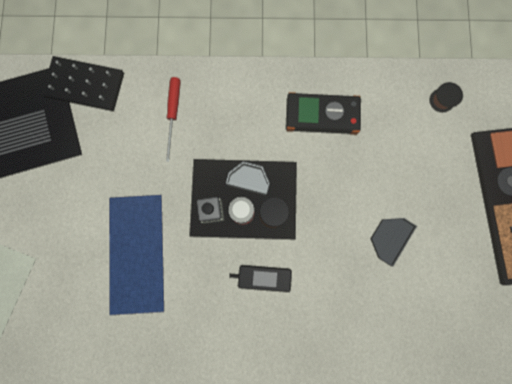

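View pics/side0.png

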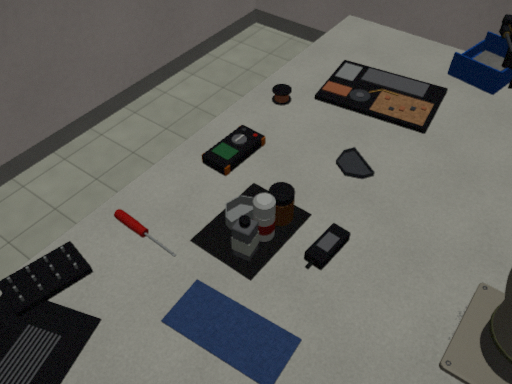

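The top view has the mat on the left (+y, about 136,255) and the nest on the right (393,241). The row on the sheet, left to right, is bottle (209,209), can (241,210) and jar (275,212), with the dish behind at (248,178). The side view agrees.

```bash
cat > h.py <<'E'
import cv2,numpy as np
from bench import monitor,cams
def load(n): return dict(np.load(n,allow_pickle=True))
def K(d):
    f=d["pixels"].shape[0]/2/np.tan(np.radians(float(d["vfov"]))/2); return f,float(d["cx"]),float(d["cy"])
def ray(d,uv,z):
    uv=np.asarray(uv,float).reshape(-1,2); f,cx,cy=K(d); T=d["T"]
    v=np.c_[(uv[:,0]-cx)/f,-(uv[:,1]-cy)/f,-np.ones(len(uv))]@T[:3,:3].T
    return T[:3,3]+v*((z-T[2,3])/v[:,2])[:,None]
def cloud(d):
    f,cx,cy=K(d); h,w=d["z_map"].shape; u,v=np.meshgrid(np.arange(w),np.arange(h)); Z=d["z_map"]
    P=np.stack([(u-cx)/f*Z,-(v-cy)/f*Z,-Z],-1)@d["T"][:3,:3].T+d["T"][:3,3]; P[Z==0]=np.nan; return P
def proj(d,p):
    f,cx,cy=K(d); q=(np.asarray(p)-d["T"][:3,3])@d["T"][:3,:3]; return np.c_[cx-f*q[:,0]/q[:,2],cy+f*q[:,1]/q[:,2]]
def biggest(m,lo=20):
    c,_=cv2.findContours(m.astype(np.uint8),cv2.RETR_EXTERNAL,cv2.CHAIN_APPROX_NONE); return sorted([k for k in c if cv2.contourArea(k)>lo],key=cv2.contourArea)[::-1]
E
python3 - <<'E'
from h import *
np.set_printoptions(precision=4,suppress=True)
d=load("top0.npz"); P=cloud(d); Zw=P[...,2]; im=d["pixels"]; hsv=cv2.cvtColor(im,cv2.COLOR_BGR2HSV)
print("bench z med",np.nanmedian(Zw[300:380,200:400]),np.nanstd(Zw[300:380,200:400]), "meter",np.nanmedian(Zw[100:125,300:318]))
def rect(name,m,z):
    c=biggest(m)[0]; p=ray(d,c,z)[:,:2]*1000; R=cv2.minAreaRect(p.astype(np.float32)); print(name,R,"area",cv2.contourArea(p.astype(np.float32)))
rect("mat",(hsv[...,0]>100)&(hsv[...,0]<130)&(hsv[...,1]>100),.004)
m=(im.max(2)<60); roi=np.zeros_like(m); roi[150:245,180:305]=1
rect("tray",m&roi,.004)
# height slabs over the tray
def slab(name,lo,hi,box,z):
    m=(Zw>lo)&(Zw<hi); q=np.zeros_like(m); q[box[1]:box[3],box[0]:box[2]]=1; m&=q
    for c in biggest(m,8)[:2]:
        p=(ray(d,c,z)[:,:2]*1000).astype(np.float32); mm=np.zeros(m.shape,np.uint8); cv2.drawContours(mm,[c],-1,1,-1)
        print(name,"n",mm.sum(),"zmed",np.median(Zw[(mm>0)&m]),"cent",ray(d,np.argwhere(mm)[:,::-1],z)[:,:2].mean(0)*1000,"circ",cv2.minEnclosingCircle(p),"rect",cv2.minAreaRect(p))
slab("canTop",.116,.14,(225,190,258,228),.124)
slab("jarTop",.085,.10,(255,190,300,235),.094)
slab("botCap",.108,.125,(190,190,225,228),.117)
slab("botTop",.09,.125,(190,190,225,228),.099)
slab("dish",.015,.06,(215,155,280,195),.036)
slab("nest",.006,.03,(360,200,425,280),.014)
m=(im.max(2)<105); q=np.zeros_like(m); q[205:280,360:425]=1; rect("nestcol",m&q,.012)
big=np.hstack([cv2.resize(im[150:240,190:300],None,fx=4,fy=4,interpolation=2),cv2.resize(im[205:295,355:425],None,fx=4,fy=4,interpolation=2)]); cv2.imwrite("pics/crop0.png",big)
E
```

```text
bench z med 0.00045960204316919384 0.0014193409212693165 meter 0.03572352662462819
mat ((474.99066162109375, 286.7545166015625), (253.8743438720703, 114.96791076660156), 3.5063459873199463) area 28404.64402891067
tray ((600.0010986328125, 48.66778564453125), (234.86329650878906, 173.7086181640625), 88.81647491455078) area 33841.421674561636
canTop n 477 zmed 0.1230511716351545 cent [564.2844  49.8183] circ ((564.3173828125, 49.74897766113281), 24.28140640258789) rect ((563.6062622070312, 48.91105270385742), (46.6971549987793, 46.59471130371094), 1.0126038789749146)
jarTop n 679 zmed 0.09409375456497915 cent [563.0521 -16.3053] circ ((563.2244873046875, -16.345848083496094), 29.741374969482422) rect ((563.4928588867188, -16.682153701782227), (58.74258804321289, 56.72349548339844), 0.36057546734809875)
botCap n 119 zmed 0.11681010428207722 cent [567.0055 115.6119] circ ((566.9723510742188, 115.57801055908203), 12.109213829040527) rect ((566.4657592773438, 115.84671020507812), (21.608570098876953, 23.563966751098633), 0.44587457180023193)
botTop n 477 zmed 0.09946703873252277 cent [566.7597 115.5712] circ ((566.634521484375, 115.5430679321289), 28.37998390197754) rect ((566.8632202148438, 115.64337158203125), (43.97599792480469, 44.123741149902344), 8.307124137878418)
dish n 931 zmed 0.03448677610442863 cent [641.3284  36.8972] circ ((631.3546142578125, 39.19224548339844), 47.12278366088867) rect ((644.4404907226562, 36.22690200805664), (91.88768005371094, 58.32952880859375), 75.59263610839844)
nest n 1395 zmed 0.012865139716776997 cent [ 511.4245 -282.7524] circ ((506.2884826660156, -292.23895263671875), 56.6425666809082) rect ((514.135498046875, -279.7856750488281), (73.40451049804688, 108.02987670898438), 57.13629913330078)
nestcol ((514.601318359375, -279.65753173828125), (72.13713073730469, 106.47891235351562), 57.374629974365234) area 6293.278824315639
```

View pics/crop0.png

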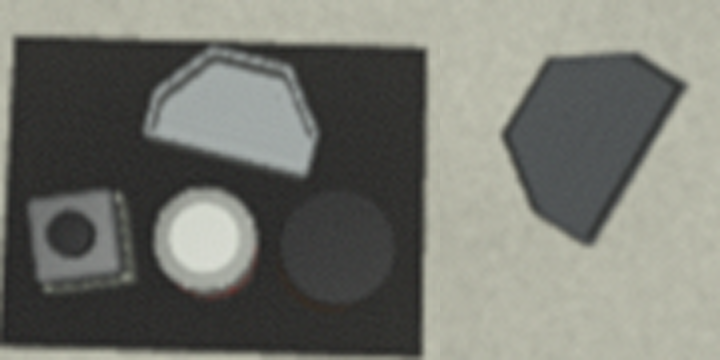

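The crop shows the dish's long side facing the robot, running from (145,135) to (305,178). The nest's long side is at lower right, from (685,85) to (588,243). That gives yaws of about -14.4° and +57.4°, and the sizes match. I'll start toward the bottle and check the positions against the side view.

```bash
python3 -m crank '{"steps":[[[0.4,0.9,0],[0,0,0.5]],[[0.4,0.9,0],[0,0,0.5]],[[0.4,0.9,0],[0,0,0.5]],[[0.4,0.9,0],[0,0,0.5]],[[0.4,0.9,0],[0,0,0.5]],[[0.4,0.9,0],[0,0,0.5]],[[0.4,0.9,0],[0,0,0.5]],[[0.4,0.9,0],[0,0,0.5]],[[0.4,0.9,0],[0,0,0.5]],[[0.4,0.9,0],[0,0,0.5]]]}' 87 25
python3 -m crank '{"steps":[[[0.4,0.9,0],[0,0,0.5]],[[0.4,0.9,0],[0,0,0.5]],[[0.4,0.9,0],[0,0,0.5]],[[0.4,0.9,0],[0,0,0.5]],[[0.4,0.9,0],[0,0,0.5]],[[0.4,0.9,0],[0,0,0.5]],[[0.4,0.9,0],[0,0,0.5]],[[0.4,0.9,0],[0,0,0.5]],[[0.4,0.9,0],[0,0,0.5]],[[0.4,0.9,0],[0,0,0.5]]]}'
python3 - <<'E'
from h import *
np.set_printoptions(precision=4,suppress=True)
d=load("side0.npz"); P=cloud(d); X,Y,Z=P[...,0],P[...,1],P[...,2]; hsv=cv2.cvtColor(d["pixels"],cv2.COLOR_BGR2HSV)
print("bench",np.nanmedian(Z[300:,300:420]))
def go(n,x,y,lo,hi,z,r=.05):
    m=(abs(X-x)<r)&(abs(Y-y)<r)&(Z>lo)&(Z<hi)
    for c in biggest(m,8)[:1]:
        p=(ray(d,c,z)[:,:2]*1000).astype(np.float32); print(n,"zmed",np.nanmedian(Z[m]),"circ",cv2.minEnclosingCircle(p),"rect",cv2.minAreaRect(p))
go("can",.564,.05,.118,.135,.124); go("jar",.563,-.016,.089,.1,.094); go("cap",.567,.116,.11,.125,.117,.03); go("nest",.514,-.28,.008,.02,.014,.07)
c=biggest((hsv[...,0]>100)&(hsv[...,0]<130)&(hsv[...,1]>100)&(np.arange(512)<320))[0]
print("mat",cv2.minAreaRect((ray(d,c,.004)[:,:2]*1000).astype(np.float32)))
E
```

```text
time: 0.93
ee_pos: [0.3701, -0.3371, 0.2225]
eef_rot: [0.904, 0.428, -0.0, -0.0]
ft_force: [0.0, -0.8, 0.3]
width: 0.0869
grip_force: 0.0
time: 1.77
ee_pos: [0.4701, -0.1115, 0.2226]
eef_rot: [0.789, 0.614, 0.0, 0.0]
ft_force: [0.2, 0.3, -0.5]
width: 0.0869
grip_force: 0.0
bench -0.00011724119101830244
can zmed 0.12278563338804305 circ ((561.0657958984375, 55.49519348144531), 23.354766845703125) rect ((561.5404052734375, 55.68935775756836), (44.75942611694336, 43.218421936035156), 89.34172058105469)
jar zmed 0.09362404412062753 circ ((560.01953125, -14.863211631774902), 32.21604537963867) rect ((562.2916870117188, -14.068130493164062), (56.99284362792969, 60.3137321472168), 35.56253433227539)
cap zmed 0.11598971777522127 circ ((565.3502197265625, 118.72901153564453), 13.684818267822266) rect ((566.0100708007812, 118.23504638671875), (23.040590286254883, 24.801443099975586), 36.43209457397461)
nest zmed 0.012151842838172167 circ ((505.7935485839844, -290.2668151855469), 58.58399963378906) rect ((513.0244750976562, -276.6539611816406), (76.75711059570312, 112.76179504394531), 57.15340042114258)
mat ((474.7974853515625, 288.47930908203125), (257.0040283203125, 117.33782958984375), 3.7137272357940674)
```

Both views agree within 2–5 mm.

```bash
python3 -m crank '{"steps":[[[0.39,0.91,0],[0,0,0.45]],[[0.39,0.91,0],[0,0,0.45]],[[0.39,0.91,0],[0,0,0.45]],[[0.39,0.91,0],[0,0,0.45]],[[0.39,0.91,0],[0,0,0.45]],[[0.39,0.91,0],[0,0,0.45]],[[0.39,0.91,0],[0,0,0.45]],[[0.39,0.91,0],[0,0,0.45]],[[0.39,0.91,0],[0,0,0.45]],[[0.39,0.91,0],[0,0,0.45]]]}'
python3 -m crank '{"steps":[[[0,0,-0.8],[0,0,0]],[[0,0,-0.8],[0,0,0]],[[0,0,-0.8],[0,0,0]],[[0,0,0],[0,0,0]],[[0,0,0],[0,0,0]]]}'
python3 - <<'E'
from h import *
for n in("top","side"):
    d=cams.camera(n); cv2.imwrite(f"pics/{n}1.png",d["pixels"])
a=cv2.imread("pics/top1.png")[120:260,150:330]; b=cv2.imread("pics/side1.png")[120:260,170:350]
cv2.imwrite("pics/c1.png",cv2.resize(np.hstack([a,b]),None,fx=2.2,fy=2.2))
E
```

```text
time: 2.6
ee_pos: [0.5671, 0.1161, 0.2226]
eef_rot: [0.654, 0.756, 0.0, -0.0]
ft_force: [0.4, -0.6, -0.5]
width: 0.0867
grip_force: 0.0
time: 3.02
ee_pos: [0.5663, 0.1145, 0.1623]
eef_rot: [0.655, 0.756, -0.0, -0.001]
ft_force: [0.4, 0.2, -0.2]
width: 0.0872
grip_force: 0.0
```

View pics/c1.png

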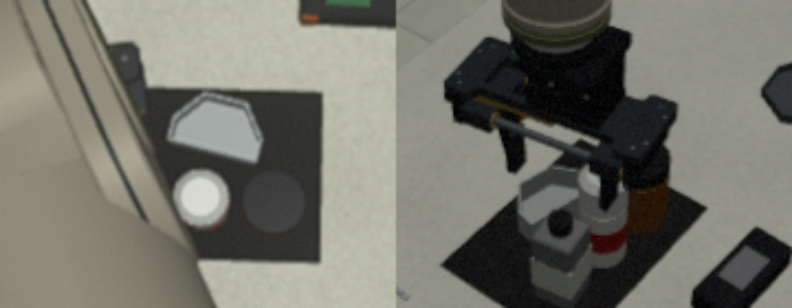

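The side view shows both fingers straddling the bottle along x, with the cap at (560,222) between them. Next I descend and grip.

```bash
python3 -m crank '{"steps":[[[0,0.05,-0.8],[0,0,0]],[[0,0,-0.8],[0,0,0]],[[0,0,-0.8],[0,0,0]],[[0,0,-0.8],[0,0,0]],[[0,0,-0.8],[0,0,0]],[[0,0,0],[0,0,0]],[[0,0,0],[0,0,0]]]}'
python3 -m crank '{"steps":[[[0,0,0],[0,0,0]],[[0,0,0],[0,0,0]],[[0,0,0],[0,0,0]],[[0,0,0],[0,0,0]],[[0,0,0],[0,0,0]],[[0,0,0],[0,0,0]],[[0,0,0],[0,0,0]],[[0,0,0],[0,0,0]]]}' 0 25
```

```text
time: 3.7
ee_pos: [0.5672, 0.115, 0.0634]
eef_rot: [0.656, 0.755, 0.0, -0.0]
ft_force: [-0.4, 0.3, 0.1]
width: 0.0869
grip_force: 0.0
time: 4.37
ee_pos: [0.5672, 0.1149, 0.0627]
eef_rot: [0.656, 0.755, 0.0, 0.0]
ft_force: [1.0, -0.2, 0.3]
width: 0.0437
grip_force: 24.8
```

```bash
python3 -m crank '{"steps":[[[0,0,0.6],[0,0,0]],[[0,0,0.6],[0,0,0]],[[0.05,0.7,0],[0,0,0]],[[0.05,0.8,0],[0,0,0]],[[0.06,0.8,0],[0,0,0]],[[0.06,0.8,0],[0,0,0]],[[0.06,0.8,0],[0,0,0]],[[0.06,0.8,0],[0,0,0]],[[0.05,0.8,0],[0,0,0]],[[0.05,0.8,0],[0,0,0]]]}'
python3 -m crank '{"steps":[[[0,0.5,0],[0,0,0]],[[0,0.3,0],[0,0,0]],[[0,0,0],[0,0,0]],[[0,0,-0.5],[0,0,0]],[[0,0,-0.4],[0,0,0]],[[0,0,-0.2],[0,0,0]],[[0,0,-0.08],[0,0,0]],[[0,0,0],[0,0,0]],[[0,0,0],[0,0,0]]]}'
```

```text
time: 5.2
ee_pos: [0.5776, 0.273, 0.092]
eef_rot: [0.656, 0.755, -0.0, -0.0]
ft_force: [-0.1, -0.2, -2.8]
width: 0.0442
grip_force: 24.8
time: 5.95
ee_pos: [0.5781, 0.2913, 0.0625]
eef_rot: [0.656, 0.755, -0.0, -0.0]
ft_force: [0.1, -0.1, -2.0]
width: 0.0437
grip_force: 25.0
```

```bash
python3 -m crank '{"steps":[[[0,0,0],[0,0,0]],[[0,0,0],[0,0,0]],[[0,0,0],[0,0,0]],[[0,0,0],[0,0,0]],[[0,0,0],[0,0,0]],[[0,0,0.6],[0,0,0]],[[0,0,0.7],[0,0,0]],[[0,0,0.7],[0,0,0]],[[0,0,0.7],[0,0,0]],[[0,0,0.7],[0,0,0]]]}' 87 25
python3 -m crank '{"steps":[[[-0.06,-0.95,0],[0,0,-0.19]],[[-0.06,-0.95,0],[0,0,-0.19]],[[-0.06,-0.95,0],[0,0,-0.19]],[[-0.06,-0.95,0],[0,0,-0.19]],[[-0.06,-0.95,0],[0,0,-0.19]],[[-0.06,-0.95,0],[0,0,-0.19]],[[-0.06,-0.95,0],[0,0,-0.19]],[[-0.06,-0.95,0],[0,0,-0.19]],[[-0.06,-0.95,0],[0,0,-0.19]],[[-0.06,-0.95,0],[0,0,-0.19]]]}'
python3 -m crank '{"steps":[[[0,0,0],[0,0,0]],[[0,0,0],[0,0,0]]]}'
python3 - <<'E'
from h import *
for n in("top","side"):
    d=cams.camera(n); cv2.imwrite(f"pics/{n}2.png",d["pixels"])
a=cv2.imread("pics/side2.png")[120:380,130:390]
cv2.imwrite("pics/c2.png",cv2.resize(a,None,fx=2.2,fy=2.2))
E
```

```text
time: 6.78
ee_pos: [0.578, 0.2926, 0.1503]
eef_rot: [0.656, 0.755, 0.0, 0.0]
ft_force: [0.2, 0.1, -0.3]
width: 0.0864
grip_force: 0.0
time: 7.62
ee_pos: [0.5631, 0.054, 0.1495]
eef_rot: [0.716, 0.698, 0.0, 0.0]
ft_force: [0.2, 0.5, 1.3]
width: 0.087
grip_force: 0.0
time: 7.78
ee_pos: [0.5633, 0.0535, 0.1492]
eef_rot: [0.717, 0.697, 0.0, 0.001]
ft_force: [-0.4, 1.3, 0.1]
width: 0.0873
grip_force: 0.0
```

View pics/c2.png

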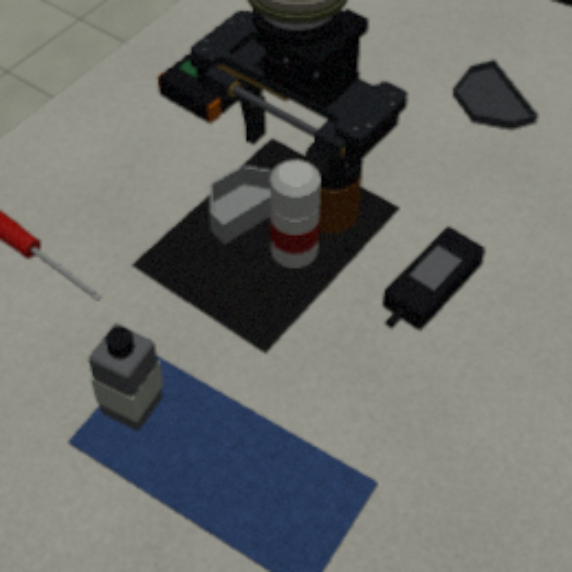

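The bottle stands on the mat's far end at (125,380), and the fingers straddle the can at (296,215).

```bash
python3 -m crank '{"steps":[[[0,-0.05,-0.7],[0,0,0]],[[0,0,-0.8],[0,0,0]],[[0,0,-0.8],[0,0,0]],[[0,0,-0.8],[0,0,0]],[[0,0,-0.36],[0,0,0]],[[0,0,0],[0,0,0]],[[0,0,0],[0,0,0]]]}'
python3 -m crank '{"steps":[[[0,0,0],[0,0,0]],[[0,0,0],[0,0,0]],[[0,0,0],[0,0,0]],[[0,0,0],[0,0,0]],[[0,0,0],[0,0,0]],[[0,0,0],[0,0,0]],[[0,0,0],[0,0,0]],[[0,0,0],[0,0,0]]]}' 0 25
python3 -m crank '{"steps":[[[0,0,0.6],[0,0,0]],[[0,0,0.6],[0,0,0]],[[-0.4,0.5,0],[0,0,0]],[[-0.7,0.85,0],[0,0,0]],[[-0.75,0.9,0],[0,0,0]],[[-0.75,0.9,0],[0,0,0]],[[-0.75,0.9,0],[0,0,0]],[[-0.75,0.9,0],[0,0,0]],[[-0.75,0.9,0],[0,0,0]],[[-0.75,0.9,0],[0,0,0]]]}'
```

```text
time: 8.47
ee_pos: [0.5631, 0.0546, 0.0621]
eef_rot: [0.716, 0.699, 0.0, -0.0]
ft_force: [-0.2, -0.2, 0.6]
width: 0.0871
grip_force: 0.0
time: 9.13
ee_pos: [0.5636, 0.0535, 0.062]
eef_rot: [0.716, 0.698, 0.001, 0.0]
ft_force: [1.8, -0.4, 2.8]
width: 0.0492
grip_force: 24.9
time: 9.97
ee_pos: [0.421, 0.223, 0.0909]
eef_rot: [0.716, 0.698, -0.001, -0.0]
ft_force: [0.5, 0.2, -4.8]
width: 0.0492
grip_force: 24.9
```

```bash
python3 -m crank '{"steps":[[[-0.7,0.85,0],[0,0,0]],[[-0.7,0.8,0],[0,0,0]],[[-0.4,0.5,0],[0,0,0]],[[-0.2,0.2,0],[0,0,0]],[[0,0,0],[0,0,0]],[[0,0,-0.5],[0,0,0]],[[0,0,-0.4],[0,0,0]],[[0,0,-0.2],[0,0,0]],[[0,0,-0.08],[0,0,0]],[[0,0,0],[0,0,0]]]}'
python3 -m crank '{"steps":[[[0,0,0],[0,0,0]],[[0,0,0],[0,0,0]],[[0,0,0],[0,0,0]],[[0,0,0],[0,0,0]],[[0,0,0],[0,0,0]],[[0,0,0.6],[0,0,0]],[[0,0,0.7],[0,0,0]],[[0,0,0.7],[0,0,0]],[[0,0,0.8],[0,0,0]],[[0,0,0.7],[0,0,0]]]}' 87 25
```

```text
time: 10.8
ee_pos: [0.3736, 0.2796, 0.0616]
eef_rot: [0.717, 0.697, -0.001, 0.0]
ft_force: [-1.2, -4.3, 4.6]
width: 0.0494
grip_force: 25.0
time: 11.63
ee_pos: [0.373, 0.2813, 0.1507]
eef_rot: [0.716, 0.698, 0.0, 0.0]
ft_force: [-0.1, 0.5, 0.5]
width: 0.0867
grip_force: 0.0
```

```bash
python3 -m crank '{"steps":[[[0.58,-0.9,0],[0,0,0]],[[0.58,-0.9,0],[0,0,0]],[[0.58,-0.9,0],[0,0,0]],[[0.58,-0.9,0],[0,0,0]],[[0.58,-0.9,0],[0,0,0]],[[0.58,-0.9,0],[0,0,0]],[[0.58,-0.9,0],[0,0,0]],[[0.58,-0.9,0],[0,0,0]],[[0.58,-0.9,0],[0,0,0]],[[0.58,-0.9,0],[0,0,0]]]}'
python3 -m crank '{"steps":[[[0.6,-0.94,0],[0,0,0]],[[0.6,-0.94,0],[0,0,0]],[[0.6,-0.94,0],[0,0,0]],[[0,0,0],[0,0,0]],[[0,0,0],[0,0,0]]]}'
python3 - <<'E'
from h import *
d=cams.camera("side"); cv2.imwrite("pics/c3.png",cv2.resize(d["pixels"][120:380,130:390],None,fx=2.2,fy=2.2))
E
```

```text
time: 12.47
ee_pos: [0.5186, 0.0548, 0.1496]
eef_rot: [0.716, 0.698, 0.0, 0.0]
ft_force: [0.8, 0.2, -0.1]
width: 0.0866
grip_force: 0.0
time: 12.88
ee_pos: [0.5633, -0.0159, 0.149]
eef_rot: [0.717, 0.697, -0.0, -0.0]
ft_force: [-0.1, 0.4, 0.4]
width: 0.087
grip_force: 0.0
```

View pics/c3.png

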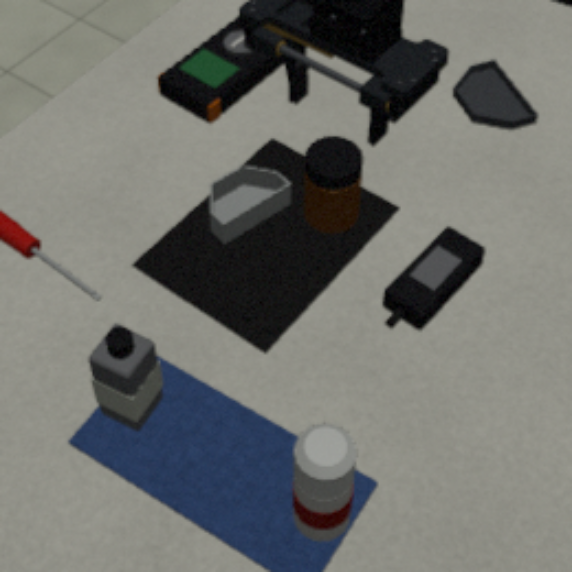

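Bottle and can both stand on the mat, at (125,380) and (325,480). The jar is at (333,185), under the fingers.

```bash
python3 -m crank '{"steps":[[[0,0,-0.7],[0,0,0]],[[0,0,-0.8],[0,0,0]],[[0,0,-0.8],[0,0,0]],[[0,0,-0.8],[0,0,0]],[[0,0,-0.36],[0,0,0]],[[0,0,0],[0,0,0]],[[0,0,0],[0,0,0]]]}'
python3 -m crank '{"steps":[[[0,0,0],[0,0,0]],[[0,0,0],[0,0,0]],[[0,0,0],[0,0,0]],[[0,0,0],[0,0,0]],[[0,0,0],[0,0,0]],[[0,0,0],[0,0,0]],[[0,0,0],[0,0,0]],[[0,0,0],[0,0,0]]]}' 0 25
python3 -m crank '{"steps":[[[0,0,0.6],[0,0,0]],[[0,0,0.6],[0,0,0]],[[-0.1,0.5,0],[0,0,0]],[[-0.22,0.8,0],[0,0,0]],[[-0.3,0.95,0],[0,0,0]],[[-0.3,0.95,0],[0,0,0]],[[-0.3,0.95,0],[0,0,0]],[[-0.3,0.95,0],[0,0,0]],[[-0.3,0.95,0],[0,0,0]],[[-0.3,0.95,0],[0,0,0]]]}'
python3 -m crank '{"steps":[[[-0.3,0.95,0],[0,0,0]],[[-0.3,0.95,0],[0,0,0]],[[-0.3,0.95,0],[0,0,0]],[[-0.3,0.95,0],[0,0,0]],[[-0.2,0.8,0],[0,0,0]],[[0,0.5,0],[0,0,0]],[[0,0,0],[0,0,0]],[[0,0,0],[0,0,0]]]}'
```

```text
time: 13.52
ee_pos: [0.563, -0.0136, 0.0636]
eef_rot: [0.716, 0.698, 0.0, -0.0]
ft_force: [-0.1, 0.9, 0.4]
width: 0.0871
grip_force: 0.0
time: 14.18
ee_pos: [0.5637, -0.0145, 0.0637]
eef_rot: [0.716, 0.698, 0.001, 0.001]
ft_force: [2.5, -0.7, 3.0]
width: 0.0596
grip_force: 25.0
time: 15.02
ee_pos: [0.5082, 0.1621, 0.092]
eef_rot: [0.716, 0.698, -0.001, -0.0]
ft_force: [0.7, 0.3, -3.1]
width: 0.0593
grip_force: 25.0
time: 15.68
ee_pos: [0.4745, 0.2881, 0.0923]
eef_rot: [0.716, 0.698, -0.001, -0.0]
ft_force: [1.1, -0.1, -3.1]
width: 0.0595
grip_force: 25.0
```

```bash
python3 -m crank '{"steps":[[[0,0,-0.5],[0,0,0]],[[0,0,-0.4],[0,0,0]],[[0,0,-0.2],[0,0,0]],[[0,0,-0.08],[0,0,0]],[[0,0,0],[0,0,0]],[[0,0,0],[0,0,0]]]}'
python3 -m crank '{"steps":[[[0,0,0],[0,0,0]],[[0,0,0],[0,0,0]],[[0,0,0],[0,0,0]],[[0,0,0],[0,0,0]],[[0,0,0],[0,0,0]],[[0,0,0.6],[0,0,0]],[[0,0,0.7],[0,0,0]],[[0,0,0.7],[0,0,0]],[[0,0,0.8],[0,0,0]],[[0,0,0.7],[0,0,0]]]}' 87 25
python3 - <<'E'
from h import *
np.set_printoptions(precision=4,suppress=True)
for n in("top","side"):
    d=cams.camera(n); np.savez(n+"4.npz",**d); cv2.imwrite(f"pics/{n}4.png",d["pixels"])
d=cams.camera("side")
P=cloud(d); X,Y,Z=P[...,0],P[...,1],P[...,2]
for n in("top4.npz","side4.npz"):
    d=load(n);P=cloud(d); X,Y,Z=P[...,0],P[...,1],P[...,2]
    m=(abs(X-.644)<.06)&(abs(Y-.037)<.06)&(Z>.012)&(Z<.05)
    c=biggest(m,8)[0]; p=(ray(d,c,.036)[:,:2]*1000).astype(np.float32); print(n,cv2.minAreaRect(p),cv2.approxPolyDP(p[:,None],5,True)[:,0].tolist())
b=cv2.imread("pics/side4.png"); a=cv2.imread("pics/top4.png")
cv2.imwrite("pics/c4.png",np.hstack([cv2.resize(a[140:330,90:310],None,fx=1.8,fy=1.8),cv2.resize(b[190:380,150:330],None,fx=1.8,fy=1.8)]))
E
```

```text
time: 16.18
ee_pos: [0.4753, 0.2867, 0.0632]
eef_rot: [0.717, 0.698, -0.001, 0.0]
ft_force: [-0.6, -3.8, 4.1]
width: 0.0594
grip_force: 25.0
time: 17.02
ee_pos: [0.475, 0.2883, 0.1522]
eef_rot: [0.716, 0.698, 0.0, 0.0]
ft_force: [0.1, -0.3, 0.0]
width: 0.0871
grip_force: 0.0
top4.npz ((644.3033447265625, 36.46199035644531), (91.63892364501953, 59.17155456542969), 76.30584716796875) [[650.0276489257812, 82.22724151611328], [625.431396484375, 83.9837417602539], [608.3623046875, -1.940478801727295], [632.8491821289062, -6.2510457038879395], [668.6071166992188, 13.833394050598145], [677.353271484375, 49.42334747314453]]
side4.npz ((613.3424072265625, 18.64514923095703), (33.2950325012207, 67.06649017333984), 37.27775955200195) [[639.1597290039062, -3.709766149520874], [644.910888671875, 4.657851219177246], [631.098876953125, 18.87652015686035], [611.9498901367188, 12.757083892822266], [617.5888671875, 36.67780685424805], [606.29931640625, 55.38362121582031], [596.7716674804688, 13.45711898803711], [606.2191162109375, 0.5176215171813965]]
```

View pics/c4.png

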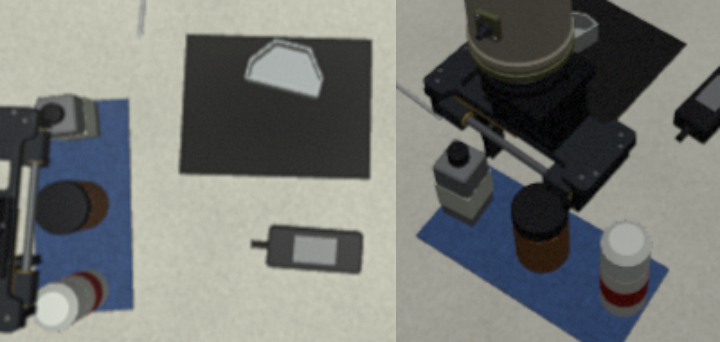

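All three stand upright on the mat: bottle (465,185), jar (540,230) and can (625,265) in the side half. Next is the dish, expected at about (646,36) mm with yaw -13°.

```bash
python3 -m crank '{"steps":[[[0.57,-0.84,0],[0,0,-0.19]],[[0.57,-0.84,0],[0,0,-0.19]],[[0.57,-0.84,0],[0,0,-0.19]],[[0.57,-0.84,0],[0,0,-0.19]],[[0.57,-0.84,0],[0,0,-0.19]],[[0.57,-0.84,0],[0,0,-0.19]],[[0.57,-0.84,0],[0,0,-0.19]],[[0.57,-0.84,0],[0,0,-0.19]],[[0.57,-0.84,0],[0,0,-0.19]],[[0.57,-0.84,0],[0,0,-0.19]]]}'
python3 -m crank '{"steps":[[[0.57,-0.84,0],[0,0,-0.19]],[[0.57,-0.84,0],[0,0,-0.19]],[[0,0,-0.8],[0,0,0]],[[0,0,-0.8],[0,0,0]],[[0,0,-0.8],[0,0,0]],[[0,0,0],[0,0,0]],[[0,0,0],[0,0,0]]]}'
python3 - <<'E'
from h import *
d=cams.camera("side"); cv2.imwrite("pics/c5.png",cv2.resize(d["pixels"][130:280,180:380],None,fx=3,fy=3))
E
```

```text
time: 18.0
ee_pos: [0.6183, 0.0763, 0.1504]
eef_rot: [0.772, 0.636, -0.0, -0.0]
ft_force: [-0.1, 0.0, 0.1]
width: 0.0873
grip_force: 0.0
time: 18.58
ee_pos: [0.6454, 0.0356, 0.09]
eef_rot: [0.782, 0.623, -0.001, -0.001]
ft_force: [0.4, -0.1, -0.2]
width: 0.0869
grip_force: 0.0
```

View pics/c5.png

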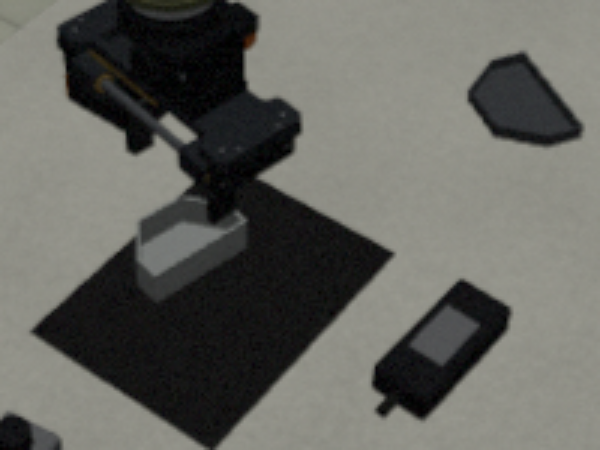

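The fingers hover above the dish at (190,250), which spans x as expected. I'll descend in two stages and watch the force.

```bash
python3 -m crank '{"steps":[[[0,0,-0.7],[0,0,0]],[[0,0,-0.7],[0,0,0]],[[0,0,-0.6],[0,0,0]],[[0,0,-0.5],[0,0,0]],[[0,0,-0.25],[0,0,0]],[[0,0,0],[0,0,0]],[[0,0,0],[0,0,0]]]}'
python3 -m crank '{"steps":[[[0,0,0],[0,0,0]],[[0,0,0],[0,0,0]],[[0,0,0],[0,0,0]],[[0,0,0],[0,0,0]],[[0,0,0],[0,0,0]],[[0,0,0],[0,0,0]],[[0,0,0],[0,0,0]]]}' 0 20
```

```text
time: 19.22
ee_pos: [0.6463, 0.0362, 0.0227]
eef_rot: [0.782, 0.624, 0.0, 0.0]
ft_force: [-0.7, -0.4, 0.4]
width: 0.0867
grip_force: 0.0
time: 19.8
ee_pos: [0.6462, 0.036, 0.0226]
eef_rot: [0.782, 0.623, 0.0, 0.0]
ft_force: [0.1, -0.4, 1.2]
width: 0.056
grip_force: 19.9
```

```bash
python3 -m crank '{"steps":[[[0,0,0.6],[0,0,0]],[[0,0,0.9],[0,0,0]],[[0,0,0.9],[0,0,0]]]}'
python3 -m crank '{"steps":[[[-0.26,-0.63,0],[0,0,0.7]],[[-0.26,-0.63,0],[0,0,0.7]],[[-0.26,-0.63,0],[0,0,0.7]],[[-0.26,-0.63,0],[0,0,0.7]],[[-0.26,-0.63,0],[0,0,0.7]],[[-0.26,-0.63,0],[0,0,0.7]],[[-0.26,-0.63,0],[0,0,0.7]],[[-0.26,-0.63,0],[0,0,0.7]],[[-0.26,-0.63,0],[0,0,0.7]],[[-0.26,-0.63,0],[0,0,0.7]]]}'
python3 -m crank '{"steps":[[[-0.27,-0.64,0],[0,0,0.7]],[[-0.27,-0.64,0],[0,0,0.7]],[[-0.27,-0.64,0],[0,0,0.7]],[[-0.27,-0.64,0],[0,0,0.7]],[[-0.27,-0.64,0],[0,0,0.7]],[[-0.27,-0.64,0],[0,0,0.7]],[[-0.27,-0.64,0],[0,0,0.7]],[[-0.27,-0.64,0],[0,0,0.7]],[[-0.27,-0.64,0],[0,0,0.7]],[[-0.27,-0.64,0],[0,0,0.7]]]}'
python3 -m crank '{"steps":[[[0,0,0],[0,0,0]],[[0,0,-0.7],[0,0,0]],[[0,0,-0.7],[0,0,0]],[[0,0,0],[0,0,0]],[[0,0,0],[0,0,0]]]}'
python3 - <<'E'
from h import *
a=cams.camera("top");b=cams.camera("side"); np.savez("top6.npz",**a);np.savez("side6.npz",**b)
cv2.imwrite("pics/c6.png",np.hstack([cv2.resize(a["pixels"][190:300,345:445],None,fx=3.9,fy=3.9,interpolation=2),cv2.resize(b["pixels"][100:210,300:400],None,fx=3.9,fy=3.9,interpolation=2)]))
E
```

```text
time: 20.05
ee_pos: [0.6454, 0.0361, 0.0833]
eef_rot: [0.782, 0.624, -0.001, -0.001]
ft_force: [0.1, 1.0, -1.6]
width: 0.0558
grip_force: 19.9
time: 20.88
ee_pos: [0.5807, -0.1221, 0.0834]
eef_rot: [0.557, 0.831, 0.0, 0.0]
ft_force: [0.5, -0.3, -0.4]
width: 0.0557
grip_force: 19.9
time: 21.72
ee_pos: [0.5132, -0.2822, 0.0833]
eef_rot: [0.281, 0.96, -0.0, 0.0]
ft_force: [-0.1, -0.0, -1.0]
width: 0.0559
grip_force: 19.9
time: 22.13
ee_pos: [0.5133, -0.2808, 0.0475]
eef_rot: [0.283, 0.959, 0.0, -0.001]
ft_force: [-0.0, 0.1, -1.0]
width: 0.056
grip_force: 19.9
```

View pics/c6.png

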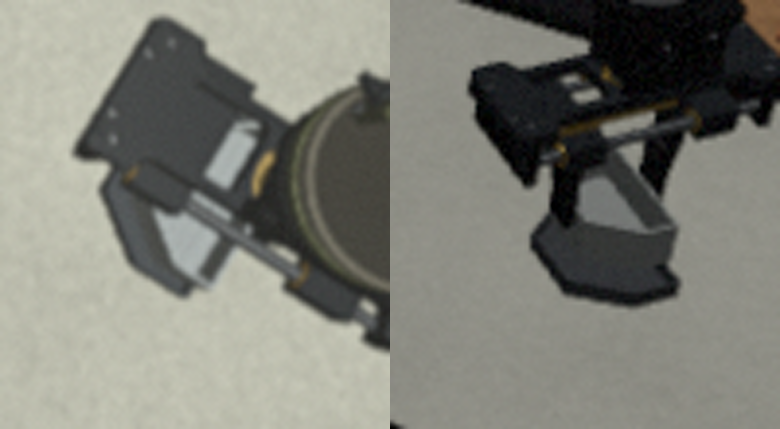

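The dish is over the nest with the outlines parallel: the top half shows the nest's slanted sides at (115,230), the side half shows it under the dish at (610,270). I'll lower in stages and watch the force.

```bash
python3 -m crank '{"steps":[[[0.02,0,-0.3],[0,0,0]],[[0,0,-0.3],[0,0,0]],[[0,0,-0.15],[0,0,0]],[[0,0,0],[0,0,0]],[[0,0,0],[0,0,0]]]}'
python3 -m crank '{"steps":[[[0,0,-0.15],[0,0,0]],[[0,0,-0.1],[0,0,0]],[[0,0,0],[0,0,0]],[[0,0,0],[0,0,0]]]}'
```

```text
time: 22.65
ee_pos: [0.5138, -0.2813, 0.0282]
eef_rot: [0.283, 0.959, 0.0, -0.0]
ft_force: [0.8, -0.1, -1.2]
width: 0.0558
grip_force: 19.9
time: 22.98
ee_pos: [0.5139, -0.2814, 0.0222]
eef_rot: [0.283, 0.959, 0.0, -0.0]
ft_force: [-0.1, -0.4, -1.7]
width: 0.0557
grip_force: 19.9
```

```bash
python3 -m crank '{"steps":[[[0,0,-0.03],[0,0,0]],[[0,0,0],[0,0,0]]]}'
python3 -m crank '{"steps":[[[0,0,0],[0,0,0]],[[0,0,0],[0,0,0]],[[0,0,0],[0,0,0]],[[0,0,0],[0,0,0]],[[0,0,0],[0,0,0]],[[0,0,0.4],[0,0,0]],[[0,0,0.9],[0,0,0]],[[0,0,0.9],[0,0,0]],[[0,0,1],[0,0,0]],[[0,0,1],[0,0,0]]]}' 87 25
python3 -m crank '{"steps":[[[0,0,0.9],[0,0,0]],[[-0.06,0.9,0],[0,0,-0.5]],[[-0.06,0.9,0],[0,0,-0.5]],[[-0.06,0.9,0],[0,0,-0.5]],[[-0.06,0.9,0],[0,0,-0.5]],[[-0.06,0.9,0],[0,0,-0.5]],[[-0.06,0.9,0],[0,0,-0.5]],[[-0.06,0.9,0],[0,0,-0.5]],[[-0.06,0.9,0],[0,0,-0.5]],[[-0.06,0.9,0],[0,0,-0.5]]]}'
python3 -m crank '{"steps":[[[-0.06,0.9,0],[0,0,-0.5]],[[-0.06,0.9,0],[0,0,-0.5]],[[-0.06,0.9,0],[0,0,-0.5]],[[-0.06,0.9,0],[0,0,-0.5]],[[-0.06,0.9,0],[0,0,-0.5]],[[-0.06,0.9,0],[0,0,-0.5]],[[-0.06,0.9,0],[0,0,-0.5]],[[-0.06,0.9,0],[0,0,-0.4]],[[-0.06,0.9,0],[0,0,-0.4]],[[-0.06,0.9,0],[0,0,-0.4]]]}'
python3 - <<'E'
from h import *
a=cams.camera("top");b=cams.camera("side")
P=cloud(a); X,Y,Z=P[...,0],P[...,1],P[...,2]; m=(abs(X-.514)<.06)&(abs(Y+.28)<.06)&(Z>.026)&(Z<.05)
print("rim z",np.nanmedian(Z[m])); m2=(abs(X-.514)<.015)&(abs(Y+.281)<.015); print("dish floor z",np.nanmedian(Z[m2]))
cv2.imwrite("pics/c7.png",np.hstack([cv2.resize(a["pixels"][190:300,345:445],None,fx=3.9,fy=3.9,interpolation=2),cv2.resize(b["pixels"][100:210,300:400],None,fx=3.9,fy=3.9,interpolation=2)]))
E
```

```text
time: 23.15
ee_pos: [0.514, -0.2815, 0.0216]
eef_rot: [0.283, 0.959, 0.0, 0.0]
ft_force: [-0.2, 1.1, -0.7]
width: 0.0559
grip_force: 19.9
time: 23.98
ee_pos: [0.514, -0.2812, 0.1284]
eef_rot: [0.283, 0.959, 0.0, 0.0]
ft_force: [-0.3, -0.2, -1.0]
width: 0.0869
grip_force: 0.0
time: 24.82
ee_pos: [0.5004, -0.0777, 0.1499]
eef_rot: [0.465, 0.885, -0.0, 0.0]
ft_force: [0.8, 1.3, 0.1]
width: 0.0871
grip_force: 0.0
time: 25.65
ee_pos: [0.4854, 0.1473, 0.1499]
eef_rot: [0.636, 0.772, 0.0, 0.0]
ft_force: [0.5, 0.1, 0.2]
width: 0.087
grip_force: 0.0
rim z 0.03393652429953109
dish floor z 0.006152357156715305
```

View pics/c7.png

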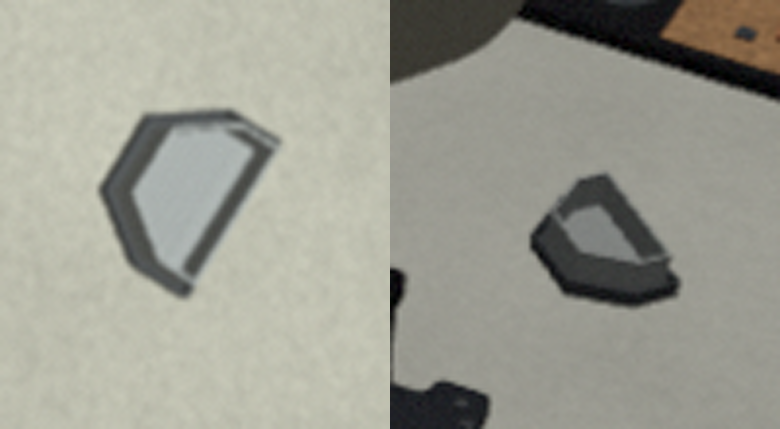

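The dish sits level in the base dish: rim at 34 mm (35 expected), and the outlines match in the top half at (190,200). Now the jar goes back.

```bash
python3 -m crank '{"steps":[[[-0.06,0.8,0],[0,0,-0.36]],[[-0.06,0.8,0],[0,0,-0.36]],[[-0.06,0.8,0],[0,0,-0.36]],[[-0.06,0.8,0],[0,0,-0.36]],[[-0.06,0.8,0],[0,0,-0.36]],[[-0.06,0.8,0],[0,0,-0.36]],[[-0.06,0.8,0],[0,0,-0.36]],[[0,0,0],[0,0,0]],[[0,0,0],[0,0,0]]]}'
python3 -m crank '{"steps":[[[0,0,-0.7],[0,0,0]],[[0,0,-0.8],[0,0,0]],[[0,0,-0.8],[0,0,0]],[[0,0,-0.8],[0,0,0]],[[0,0,-0.36],[0,0,0]],[[0,0,0],[0,0,0]],[[0,0,0],[0,0,0]]]}'
python3 -m crank '{"steps":[[[0,0,0],[0,0,0]],[[0,0,0],[0,0,0]],[[0,0,0],[0,0,0]],[[0,0,0],[0,0,0]],[[0,0,0],[0,0,0]],[[0,0,0],[0,0,0]],[[0,0,0],[0,0,0]]]}' 0 25
```

```text
time: 26.5
ee_pos: [0.4748, 0.2865, 0.1495]
eef_rot: [0.715, 0.699, 0.0, -0.0]
ft_force: [0.6, -0.2, -0.6]
width: 0.0871
grip_force: 0.0
time: 27.08
ee_pos: [0.4754, 0.2854, 0.0631]
eef_rot: [0.716, 0.698, -0.0, 0.0]
ft_force: [-0.1, -0.2, -0.2]
width: 0.0874
grip_force: 0.0
time: 27.67
ee_pos: [0.4753, 0.2862, 0.0629]
eef_rot: [0.716, 0.698, 0.0, 0.0]
ft_force: [0.6, -0.2, 3.1]
width: 0.0594
grip_force: 25.0
```

```bash
python3 -m crank '{"steps":[[[0,0,0.6],[0,0,0]],[[0,0,0.6],[0,0,0]],[[0.1,-0.5,0],[0,0,0]],[[0.2,-0.8,0],[0,0,0]],[[0.3,-0.95,0],[0,0,0]],[[0.3,-0.95,0],[0,0,0]],[[0.3,-0.95,0],[0,0,0]],[[0.3,-0.95,0],[0,0,0]],[[0.3,-0.95,0],[0,0,0]],[[0.3,-0.95,0],[0,0,0]]]}'
python3 -m crank '{"steps":[[[0.3,-0.95,0],[0,0,0]],[[0.3,-0.95,0],[0,0,0]],[[0.3,-0.95,0],[0,0,0]],[[0.3,-0.95,0],[0,0,0]],[[0.22,-0.8,0],[0,0,0]],[[0,-0.46,0],[0,0,0]],[[0,0,0],[0,0,0]],[[0,0,0],[0,0,0]]]}'
python3 -m crank '{"steps":[[[0,0,-0.5],[0,0,0]],[[0,0,-0.4],[0,0,0]],[[0,0,-0.2],[0,0,0]],[[0,0,-0.08],[0,0,0]],[[0,0,0],[0,0,0]],[[0,0,0],[0,0,0]]]}'
python3 -m crank '{"steps":[[[0,0,0],[0,0,0]],[[0,0,0],[0,0,0]],[[0,0,0],[0,0,0]],[[0,0,0],[0,0,0]],[[0,0,0],[0,0,0]],[[0,0,0.6],[0,0,0]],[[0,0,0.7],[0,0,0]],[[0,0,0.7],[0,0,0]],[[0,0,0.8],[0,0,0]],[[0,0,0.7],[0,0,0]]]}' 87 25
```

```text
time: 28.5
ee_pos: [0.5273, 0.1097, 0.0922]
eef_rot: [0.716, 0.698, -0.0, -0.0]
ft_force: [0.1, 0.5, -3.2]
width: 0.0593
grip_force: 25.0
time: 29.17
ee_pos: [0.5624, -0.015, 0.0922]
eef_rot: [0.716, 0.698, -0.0, -0.0]
ft_force: [-0.3, 0.4, -3.6]
width: 0.0596
grip_force: 25.0
time: 29.67
ee_pos: [0.5625, -0.0144, 0.0626]
eef_rot: [0.716, 0.699, -0.0, -0.001]
ft_force: [-0.5, 0.8, -1.0]
width: 0.0592
grip_force: 25.0
time: 30.5
ee_pos: [0.5631, -0.0154, 0.1518]
eef_rot: [0.716, 0.698, 0.0, 0.0]
ft_force: [1.3, -0.3, 0.4]
width: 0.087
grip_force: 0.0
```

```bash
python3 -m crank '{"steps":[[[-0.58,0.91,0],[0,0,0]],[[-0.58,0.91,0],[0,0,0]],[[-0.58,0.91,0],[0,0,0]],[[-0.58,0.91,0],[0,0,0]],[[-0.58,0.91,0],[0,0,0]],[[-0.58,0.91,0],[0,0,0]],[[-0.58,0.91,0],[0,0,0]],[[-0.58,0.91,0],[0,0,0]],[[-0.58,0.91,0],[0,0,0]],[[-0.58,0.91,0],[0,0,0]]]}'
python3 -m crank '{"steps":[[[-0.59,0.91,0],[0,0,0]],[[-0.59,0.91,0],[0,0,0]],[[-0.6,0.9,0],[0,0,0]],[[0,0,0],[0,0,0]],[[0,0,0],[0,0,0]]]}'
python3 -m crank '{"steps":[[[0,0,-0.7],[0,0,0]],[[0,0,-0.8],[0,0,0]],[[0,0,-0.8],[0,0,0]],[[0,0,-0.8],[0,0,0]],[[0,0,-0.4],[0,0,0]],[[0,0,0],[0,0,0]],[[0,0,0],[0,0,0]]]}'
python3 -m crank '{"steps":[[[0,0,0],[0,0,0]],[[0,0,0],[0,0,0]],[[0,0,0],[0,0,0]],[[0,0,0],[0,0,0]],[[0,0,0],[0,0,0]],[[0,0,0],[0,0,0]],[[0,0,0],[0,0,0]],[[0,0,0],[0,0,0]]]}' 0 25
```

```text
time: 31.33
ee_pos: [0.4173, 0.213, 0.1508]
eef_rot: [0.716, 0.698, 0.0, 0.0]
ft_force: [1.0, -0.2, -0.5]
width: 0.0872
grip_force: 0.0
time: 31.75
ee_pos: [0.3728, 0.2812, 0.1508]
eef_rot: [0.715, 0.699, 0.0, 0.0]
ft_force: [0.4, 0.5, 1.0]
width: 0.087
grip_force: 0.0
time: 32.33
ee_pos: [0.3738, 0.2797, 0.0633]
eef_rot: [0.716, 0.698, -0.0, -0.0]
ft_force: [0.1, 0.7, 0.2]
width: 0.0873
grip_force: 0.0
time: 33.0
ee_pos: [0.3736, 0.2801, 0.0632]
eef_rot: [0.716, 0.698, 0.0, 0.0]
ft_force: [0.5, -1.4, 2.3]
width: 0.0491
grip_force: 25.0
```

```bash
python3 -m crank '{"steps":[[[0,0,0.6],[0,0,0]],[[0,0,0.6],[0,0,0]],[[0.4,-0.5,0],[0,0,0]],[[0.7,-0.85,0],[0,0,0]],[[0.75,-0.9,0],[0,0,0]],[[0.75,-0.9,0],[0,0,0]],[[0.75,-0.9,0],[0,0,0]],[[0.75,-0.9,0],[0,0,0]],[[0.75,-0.9,0],[0,0,0]],[[0.75,-0.9,0],[0,0,0]]]}'
python3 -m crank '{"steps":[[[0.8,-0.85,0],[0,0,0]],[[0.6,-0.8,0],[0,0,0]],[[0.4,-0.45,0],[0,0,0]],[[0.2,-0.2,0],[0,0,0]],[[0,0,0],[0,0,0]],[[0,0,-0.5],[0,0,0]],[[0,0,-0.4],[0,0,0]],[[0,0,-0.2],[0,0,0]],[[0,0,-0.09],[0,0,0]],[[0,0,0],[0,0,0]]]}'
python3 -m crank '{"steps":[[[0,0,0],[0,0,0]],[[0,0,0],[0,0,0]],[[0,0,0],[0,0,0]],[[0,0,0],[0,0,0]],[[0,0,0],[0,0,0]],[[0,0,0.6],[0,0,0]],[[0,0,0.7],[0,0,0]],[[0,0,0.7],[0,0,0]],[[0,0,0.8],[0,0,0]],[[0,0,0.7],[0,0,0]]]}' 87 25
```

```text
time: 33.83
ee_pos: [0.5138, 0.1098, 0.0926]
eef_rot: [0.716, 0.698, -0.0, -0.0]
ft_force: [0.2, 0.6, -2.8]
width: 0.0495
grip_force: 25.0
time: 34.67
ee_pos: [0.5622, 0.0551, 0.0631]
eef_rot: [0.715, 0.699, -0.001, -0.001]
ft_force: [-6.5, 0.4, 3.9]
width: 0.0493
grip_force: 25.0
time: 35.5
ee_pos: [0.5636, 0.0539, 0.152]
eef_rot: [0.716, 0.698, 0.0, 0.0]
ft_force: [0.5, -0.6, -0.0]
width: 0.0868
grip_force: 0.0
```

```bash
python3 -m crank '{"steps":[[[0.06,0.95,0],[0,0,0.19]],[[0.06,0.95,0],[0,0,0.19]],[[0.06,0.95,0],[0,0,0.19]],[[0.06,0.95,0],[0,0,0.19]],[[0.06,0.95,0],[0,0,0.19]],[[0.06,0.95,0],[0,0,0.19]],[[0.06,0.95,0],[0,0,0.19]],[[0.06,0.95,0],[0,0,0.19]],[[0.06,0.95,0],[0,0,0.19]],[[0.06,0.95,0],[0,0,0.19]]]}'
python3 -m crank '{"steps":[[[0,0,0],[0,0,0]],[[0,0,-0.7],[0,0,0]],[[0,0,-0.8],[0,0,0]],[[0,0,-0.8],[0,0,0]],[[0,0,-0.8],[0,0,0]],[[0,0,-0.4],[0,0,0]],[[0,0,0],[0,0,0]],[[0,0,0],[0,0,0]]]}'
python3 -m crank '{"steps":[[[0,0,0],[0,0,0]],[[0,0,0],[0,0,0]],[[0,0,0],[0,0,0]],[[0,0,0],[0,0,0]],[[0,0,0],[0,0,0]],[[0,0,0],[0,0,0]],[[0,0,0],[0,0,0]],[[0,0,0],[0,0,0]]]}' 0 25
```

```text
time: 36.33
ee_pos: [0.5786, 0.2924, 0.1507]
eef_rot: [0.656, 0.755, 0.0, 0.0]
ft_force: [0.2, -0.7, 0.3]
width: 0.0871
grip_force: 0.0
time: 37.0
ee_pos: [0.5786, 0.2912, 0.0636]
eef_rot: [0.656, 0.755, -0.0, -0.0]
ft_force: [0.3, 0.0, -0.1]
width: 0.087
grip_force: 0.0
time: 37.67
ee_pos: [0.5785, 0.2913, 0.0634]
eef_rot: [0.656, 0.755, 0.0, 0.0]
ft_force: [0.3, 0.4, 0.3]
width: 0.0437
grip_force: 25.0
```

```bash
python3 -m crank '{"steps":[[[0,0,0.6],[0,0,0]],[[0,0,0.6],[0,0,0]],[[-0.05,-0.7,0],[0,0,0]],[[-0.06,-0.8,0],[0,0,0]],[[-0.06,-0.8,0],[0,0,0]],[[-0.06,-0.8,0],[0,0,0]],[[-0.06,-0.8,0],[0,0,0]],[[-0.06,-0.8,0],[0,0,0]],[[-0.05,-0.8,0],[0,0,0]],[[-0.05,-0.8,0],[0,0,0]]]}'
python3 -m crank '{"steps":[[[0,-0.5,0],[0,0,0]],[[0,-0.26,0],[0,0,0]],[[0,0,0],[0,0,0]],[[0,0,-0.5],[0,0,0]],[[0,0,-0.4],[0,0,0]],[[0,0,-0.2],[0,0,0]],[[0,0,-0.09],[0,0,0]],[[0,0,0],[0,0,0]],[[0,0,0],[0,0,0]]]}'
python3 -m crank '{"steps":[[[0,0,0],[0,0,0]],[[0,0,0],[0,0,0]],[[0,0,0],[0,0,0]],[[0,0,0],[0,0,0]],[[0,0,0],[0,0,0]],[[0,0,0.6],[0,0,0]],[[0,0,0.7],[0,0,0]],[[0,0,0.7],[0,0,0]],[[0,0,0.8],[0,0,0]],[[0,0,0.8],[0,0,0]]]}' 87 25
python3 -m crank '{"steps":[[[0,0.9,0.3],[0,0,0]],[[0,0.9,0.3],[0,0,0]],[[0,0.9,0.3],[0,0,0]],[[0,0.9,0.3],[0,0,0]],[[0,0.9,0.3],[0,0,0]],[[0,0.9,0.3],[0,0,0]],[[0,0.9,0.3],[0,0,0]],[[0,0.9,0.3],[0,0,0]],[[0,0.9,0],[0,0,0]],[[0,0.9,0],[0,0,0]]]}'
python3 - <<'E'
from h import *
np.set_printoptions(precision=1,suppress=True)
new=cams.camera("top"); s=cams.camera("side")
for tag,d in(("old",load("top0.npz")),("new",new)):
    P=cloud(d); X,Y,Z=P[...,0],P[...,1],P[...,2]
    for n,x,y,lo,hi,z in(("can",.564,.05,.116,.14,.124),("jar",.563,-.016,.085,.1,.094),("cap",.567,.116,.108,.125,.117),("meter",.78,-.13,.02,.06,.042),("adaptor",.44,.02,.015,.05,.03),("dishnest",.514,-.281,.006,.05,.014)):
        r=.03 if z>.05 else .12; m=(abs(X-x)<r)&(abs(Y-y)<r)&(Z>lo)&(Z<hi); c=biggest(m,8)
        if c: p=(ray(d,c[0],z)[:,:2]*1000).astype(np.float32); R=cv2.minAreaRect(p); print(tag,n,np.array(cv2.minEnclosingCircle(p)[0]),np.array(R[0]),np.array(R[1]),round(R[2],1))
cv2.imwrite("pics/c8.png",np.hstack([cv2.resize(new["pixels"][60:300,150:440],None,fx=1.38,fy=1.38),cv2.resize(s["pixels"][100:340,100:390],None,fx=1.38,fy=1.38)]))
E
```

```text
time: 38.5
ee_pos: [0.5676, 0.1331, 0.095]
eef_rot: [0.656, 0.755, 0.001, 0.001]
ft_force: [0.5, -0.1, -1.9]
width: 0.0438
grip_force: 25.0
time: 39.25
ee_pos: [0.5663, 0.1161, 0.0632]
eef_rot: [0.655, 0.756, -0.001, -0.001]
ft_force: [-3.8, -0.2, 3.9]
width: 0.0437
grip_force: 25.0
time: 40.08
ee_pos: [0.5672, 0.115, 0.1556]
eef_rot: [0.656, 0.755, 0.0, 0.0]
ft_force: [0.5, 0.6, -0.5]
width: 0.0864
grip_force: 0.0
time: 40.92
ee_pos: [0.5674, 0.3411, 0.2156]
eef_rot: [0.656, 0.755, 0.001, 0.0]
ft_force: [0.0, -0.3, 0.0]
width: 0.0869
grip_force: 0.0
old can [564.3  49.7] [563.6  48.9] [46.7 46.6] 1.0
old jar [563.2 -16.3] [563.5 -16.7] [58.7 56.7] 0.4
old cap [567.  115.6] [566.5 115.8] [21.6 23.6] 0.4
old meter [ 791.3 -129.8] [ 791.2 -129.4] [166.8  88.9] 87.7
old adaptor [425.2   9.1] [425.1  10.3] [133.5  50.4] 85.8
old dishnest [ 506.3 -292.2] [ 514.1 -279.8] [ 73.4 108. ] 57.1
new can [559.6  50.4] [559.6  50.8] [46.6 46.6] 0.4
new jar [561.  -16.2] [561.5 -16.7] [54.6 56.7] 0.4
new cap [563.5 117. ] [564.5 116.8] [21.7 21.5] 1.4
new meter [ 791.3 -129.8] [ 791.4 -129.4] [166.8  88.8] 87.7
new adaptor [425.2   9.1] [425.1  10.3] [133.5  50.3] 86.1
new dishnest [ 506.  -292.6] [ 514.2 -280.2] [ 74.5 107.9] 56.3
```

View pics/c8.png

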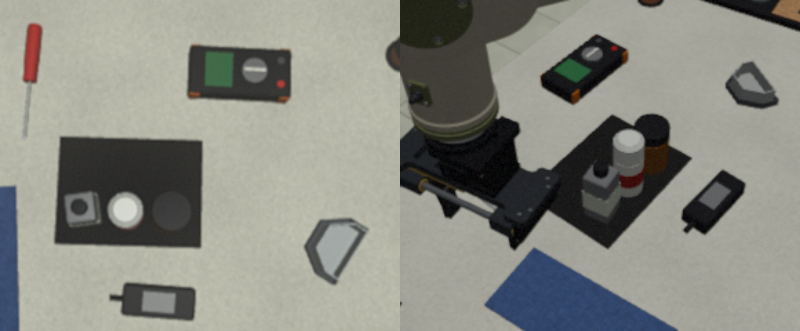

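All three containers are back upright within about 5 mm of their starting spots: bottle (82,208), can (125,210) and jar (172,211) in the top half. The dish is nested at (335,250), and the multimeter and charger measure unmoved.

```bash
python3 -c "
from bench import ticket
print(ticket.close_job())"
```

```text
the job is handed in; nothing more can be done
None
```

I handed the job in with the dish nested in the base dish and the can, bottle and jar back upright within about 5 mm of where they started; the multimeter and charger measured unmoved, the screwdriver I checked only by eye, and I don't have the judge's verdict.

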